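# Lower the telescoping funnel stand one hole and set the funnel in its ring

### The arm

A 6-joint arm with a two-finger parallel gripper is mounted at the origin on the work surface. World frame = base frame: x ahead of the robot, y to its left, z up, the work surface at z = 0. Lengths are in m, angles in rad, forces in N, time in s.
With the tool pointing down it reaches from about 0.35 to 0.725 m from the base axis. Payload 6 kg.
Tool frame: the origin (TCP) lies midway between the tips of the shut fingers; the grasp point (between the pads) lies 19 mm behind it; z points along the fingers, y is the line along which they close (so a half turn about z gives the same grasp; the last joint's range is limited). The gripper opens to 85 mm and grips with 20 to 120 N. Pads are 22 mm wide; open, the fingers measure 114 mm over their backs; the gripper's body (76 mm by 85 mm) begins 54 mm behind the grasp point. The pads swing forward as they close: fully open they stand 13 mm farther back than shut.
Start: joints at [-0.809, 0.04, 0.085, 0, -1.615, -0.334], TCP at [0.249, -0.546, 0.198] pointing down, gripper open.
Joint ranges: [-2.56, 2.56], [-1.29, 2.01], [-1.08, 1.49], [-3.29, 1.98], [-2.81, -0.18], [-2.99, 2.99]. Speed limits (rad/s): [2.57, 2.57, 3.01, 3.14, 3.14, 3.14].

### API

Orientations are given as a unit quaternion [x, y, z, w].
In Python, from workcell import bot, ik, cams gives the robot as it stands. The module is installed in compiled form; this text tells all that it offers. Calls block until the motion is done:
- bot.reach(position, orientation): joint-space move of the TCP to a pose.
- bot.move_l(position, ori=None, speed=0.15): straight line of the TCP; ori=None keeps the orientation; speed is the mean speed in m/s.
- bot.move_joints(angles): joint-space move.
- bot.move_gripper(opening): opening from 0.0 (shut) to 1.0 (fully open); the grip force is fixed at half the most; returns when the fingers have stopped.
- bot.hold(seconds).
- ik(position, orientation): joint angles nearest the present ones, or None.
- cams.get_image(name): name is "side" or "top" or "wrist"; returns a dict with "image" (420x560x3 uint8, red, green, blue), "fx", "fy", "cx", "cy" (pixels), "k1" (the pictures are not rectified: a ray, as slopes to the right and down, at radius r is drawn at 1 + k1 r^2 times it, then the intrinsics apply), "R" (3x3) and "t" (3): a world point X has camera coordinates R X + t; the wrist camera has in their place "mount" (4x4, takes a point from camera to tool coordinates, whose origin is the TCP and whose axes are the flange's). Camera axes: x right, y down, z forward; pixel columns grow to the right and rows downward; lengths in m; the calibration is good to about 2 mm. A picture is of the moment at which its call begins: read the wrist's pose just before it. There is no depth.
A pose or a line that the arm cannot do raises bot.IKError and nothing moves.
- bot.close_job(): hands the job in; it is judged then, once.
Readings, each from a call of its own:
- bot.current_time(): time.
- bot.current_joint_pos(): joint angles.
- bot.current_qvel(): joint speeds.
- bot.current_joint_torque(): joint torques, N m.
- bot.current_tcp_pos(): TCP position.
- bot.current_tcp_rot(): TCP orientation.
- bot.current_force(): force on the tool from outside, world axes, zero at the start.
- bot.current_ft_torque(): the same for the moment, N m.
- bot.current_finger_gap(): opening from 0.0 (shut) to 1.0 (fully open).
- bot.current_finger_force(): force on a finger pad.
Only numpy, scipy, OpenCV 4.12 (cv2) and the standard library are available. Lean on these libraries where they do the work, as an engineer would, in place of code of your own. Each camera call takes 0.05 s, during which the arm holds its last target. There are 200 camera calls.

### The job

The funnel stand is one hole too high for its beaker. Squeeze the red sprung button to unlock the tube, slide the tube down and let the button spring out with a click in the very next hole, gently, without forcing the locked tube. Then take the blue funnel from the wooden rack and leave it seated upright in the stand's ring, its stem inside the beaker, and leave everything else where it stands.

Things in the scene. Friction and masses are not known exactly. Their poses are not given: they have to be found in the camera images.
- stand: Fixed white slab of the funnel stand, 120 (x) x 240 (y) x 15 mm, origin at the centre of its underside, z up. An upright steel post of 18 mm diameter with black holes stands on it at (0, -45) mm of this frame, up to 167 mm high; the tube telescopes over it from above. The ring is held over (0, +40) mm.
- tube (a joint): How far the tube has slid down its post, m: 0 at the start (locked), down positive, end 0.092. It starts in a slot: locked, it can still slide up to 26 mm. The next hole is 38 to 62 mm below the start (each stand differs; felt as a dead stop, 1.5 mm play either way), the one after 38 mm lower. From 27 to 35 mm down the tube is past the slot and short of the next hole.
- button (a joint): How far the red button is pressed in, m: 0 = sprung out (pin in a hole), 0.0065 = fully pressed (unlocked), about 0.005 while its pin rides on the post between holes. Spring 5 N at rest, 9 N fully pressed. Let go between holes, it stays in and springs out by itself when a hole comes opposite the pin.
- button_face (a point): Centre of the red button's flat face, 18 mm wide, 26 high, facing the stand's +x; 30.5 mm from the tube axis when out, 24 pressed. It travels with the tube, 24 mm below the cap's top, in a black housing 22.5 mm out from the axis. The tube's bare back lies 13 mm from the axis: pinch button and back together from above, closing along the stand's x, with 20 to 40 N.
- tube_cap (a point): Centre of the top of the tube's flat black cap, 29 mm in diameter, on the tube axis, 259 mm above the bench at the start; a place to push down on. The tube is 26 mm in diameter, 0.3 kg with its ring, and cannot turn. Friction keeps the unlocked tube from falling; sliding it down takes 3 to 7 N. At the start its lower end is 140 mm above the bench.
- ring_seat (a point): Centre of the dark steel ring, in the plane of its top edge; inner diameter 36 mm, outer 46, 8 mm high. The tube carries it on an arm, 85 mm from the tube axis towards the stand's +y and 74 mm below the cap's top; 185 mm above the bench at the start.
- pin: Hidden steel locking pin, 8 mm, inside the tube 80 mm below the button; it carries the load when the locked tube is pushed. More than 35 N on it spoils it.
- beaker: Loose glass beaker, 66 mm in diameter at the rim, 80 mm high, standing on the slab under the ring; origin at the centre of its underside.
- rack: Fixed wooden funnel rack: base 90 x 110 x 12 mm, a ring like the stand's (inner diameter 36, outer 46 mm), its top edge 95 mm above the bench, on two posts at the rack's y = +42 and -42 mm. Origin at the centre of the base's underside.
- funnel: Loose blue plastic funnel, 45 g, at first upright in the rack's ring. Origin on its axis where the cone is 36 mm in diameter (the ring's top edge when seated); z up. Cone widens to 52 mm at +14 mm, then an upright rim band, 52 mm outer diameter, +14 to +30 mm, the place to grip. Below: cone to 10 mm at -22.5, stem to -67.5 mm. Seated, its origin lies at ring_seat.
- weigh_jar: Small glass jar with a black lid, 28 mm in diameter, 35 mm high, on the slab beside the post; leave alone. Origin under its centre.
- dye_bottle: Green glass bottle, 44 mm in diameter, 85 mm high; leave alone. Origin under its centre.
- drop_bottle: Amber dropping bottle, 38 mm in diameter, 75 mm high; leave alone. Origin under its centre.
- check_weight: Brass check weight with a knob, 26 mm in diameter, 40 mm high; leave alone. Origin under its centre.

How it is judged:
By the outcome, as a careful person would: the job done as asked, in the order asked, and still so for the second after the job is handed in, with the robot touching nothing.
It also fails if it takes over 64 s, if anything falls off the work surface, if the arm or the gripper's body presses on something with over 40 N, if the wrist force passes 120 N, or if a joint passes its speed limit or range.

## Working session

There is one attempt and no reset: what is moved stays moved. The work goes in short steps, each a Python script; the robot and the scene stay as the last script left them, time stands still between calls to the robot, and variables do not carry over. Pictures are saved under pics/ and viewed, at most 10 in all, crops included, and the job is handed in when it is done.

```bash
ls; mkdir -p pics; python3 - <<'E'
from workcell import bot,ik,cams
import cv2,numpy as np,pickle
d={}
for n in("side","top","wrist"):
    c=cams.get_image(n); d[n]=c
    cv2.imwrite(f"pics/{n}0.png",c["image"][:,:,::-1])
    print(n,{k:(np.round(v,4).tolist() if k!='image' else 0) for k,v in c.items()})
pickle.dump(d,open('c0.pkl','wb'))
print(bot.current_tcp_pos(),bot.current_tcp_rot(),bot.current_time())
E
```

```text
pics
side {'image': 0, 'fx': 411.6862, 'fy': 411.6862, 'cx': 278.1935, 'cy': 209.8855, 'k1': 0.0111, 'R': [[-0.9643, -0.264, 0.0224], [-0.1529, 0.4851, -0.861], [0.2164, -0.8336, -0.5081]], 't': [0.5608, 0.2473, 0.8131]}
top {'image': 0, 'fx': 458.2793, 'fy': 458.2793, 'cx': 283.4647, 'cy': 210.2936, 'k1': -0.0719, 'R': [[-0.0042, -1.0, 0.0049], [-0.9968, 0.0038, -0.0798], [0.0798, -0.0053, -0.9968]], 't': [-0.0424, 0.5744, 1.1498]}
wrist {'image': 0, 'fx': 316.131, 'fy': 316.131, 'cx': 277.5463, 'cy': 212.8035, 'k1': 0.024, 'mount': [[-0.0, -0.9479, -0.3187, 0.0825], [1.0, 0.0003, -0.0009, 0.001], [0.001, -0.3187, 0.9479, -0.1747], [0.0, 0.0, 0.0, 1.0]]}
[ 0.24885777 -0.54564977  0.19741192] [-2.12285745e-01  9.77207401e-01  6.47256899e-04 -1.98841491e-04] 0.15
```

View pics/side0.png

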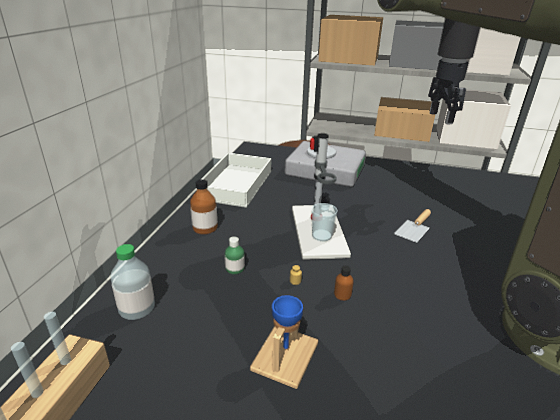

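View pics/top0.png

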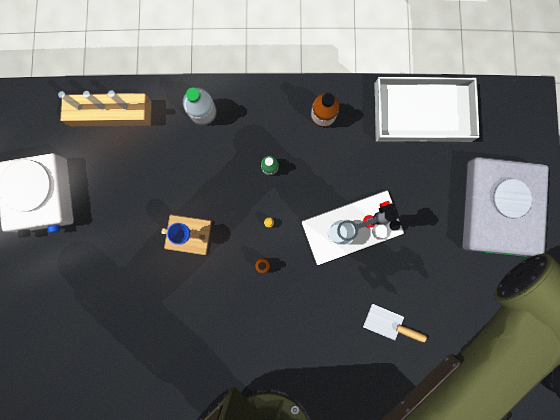

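The side view shows the stand near (320,200) with its cap at (322,137), and the funnel at (287,310). In the top view the slab is at about (352,228) and the funnel at (178,233). There are two red spots, at (385,207) and (369,221), so I'll zoom in.

```bash
cat > h.py <<'E'
import numpy as np,cv2
from scipy.spatial.transform import Rotation as Ro
def und(c,uv):
    K=np.array([[c['fx'],0,c['cx']],[0,c['fy'],c['cy']],[0,0,1]])
    return cv2.undistortPoints(np.array(uv,float).reshape(-1,1,2),K,np.array([c['k1'],0,0,0,0.])).reshape(-1,2)
def rays(c,uv):
    p=und(c,uv); R,t=np.array(c['R']),np.array(c['t'])
    return -R.T@t, np.c_[p,np.ones(len(p))]@R
def plane(c,uv,z):
    o,d=rays(c,uv); return o+d*((z-o[2])/d[:,2])[:,None]
def proj(c,X):
    K=np.array([[c['fx'],0,c['cx']],[0,c['fy'],c['cy']],[0,0,1]])
    R,t=np.array(c['R']),np.array(c['t'])
    return cv2.projectPoints(np.array(X,float).reshape(-1,1,3),cv2.Rodrigues(R)[0],t,K,np.array([c['k1'],0,0,0,0.]))[0].reshape(-1,2)
def wristcam(c,pos,quat):
    M=np.array(c['mount']);Rt=Ro.from_quat(quat).as_matrix()
    Rw=Rt@M[:3,:3]; o=np.array(pos)+Rt@M[:3,3]
    c=dict(c);c['R']=Rw.T;c['t']=-Rw.T@o;return c
E
python3 - <<'E'
import pickle,cv2,numpy as np
from h import *
d=pickle.load(open('c0.pkl','rb'))
t=d['top'];im=t['image'];s=d['side']
# slab
g=im.astype(int);m=((g.min(2)>170)).astype(np.uint8);m[:, :295]=0;m[:,410:]=0;m[:185]=0;m[270:]=0
cs=cv2.findContours(m,0,2)[0];p=np.vstack([x for x in cs if cv2.contourArea(x)>20])
r=cv2.minAreaRect(p);b=cv2.boxPoints(r);print(r,b.tolist())
P=plane(t,b,0.015);print(P)
def blobs(c,f,name):
    h=cv2.cvtColor(c['image'],cv2.COLOR_RGB2HSV).astype(int)
    n,l,st,ce=cv2.connectedComponentsWithStats(f(h[...,0],h[...,1],h[...,2]).astype(np.uint8))
    for i in range(1,n):
        if st[i,4]>15:print(name,st[i],ce[i])
for n in('top','side'):
    blobs(d[n],lambda h,s,v:(h>105)&(h<125)&(s>180)&(v>60),n+' blue')
    blobs(d[n],lambda h,s,v:((h<5)|(h>174))&(s>180)&(v>80),n+' red')
a=cv2.resize(im[180:275,295:415],None,fx=3.3,fy=5.8 and 3.3,interpolation=2)
b2=cv2.resize(s['image'][125:265,280:365],None,fx=4,fy=4,interpolation=2)
H=max(a.shape[0],b2.shape[0]);o=np.zeros((H,a.shape[1]+b2.shape[1],3),np.uint8);o[:a.shape[0],:a.shape[1]]=a;o[:b2.shape[0],a.shape[1]:]=b2
cv2.imwrite('pics/z1.png',o[:,:,::-1]);print(o.shape)
E
```

```text
((352.2262878417969, 227.37228393554688), (46.306182861328125, 92.27062225341797), 70.01689147949219) [[300.9562072753906, 221.37957763671875], [387.6715393066406, 189.84674072265625], [403.4963684082031, 233.364990234375], [316.7810363769531, 264.8978271484375]]
[[ 0.54607672 -0.08968957  0.015     ]
 [ 0.62713958 -0.31590222  0.015     ]
 [ 0.51388081 -0.3546316   0.015     ]
 [ 0.43446075 -0.12940739  0.015     ]]
top blue [168 223  22  21 216] [178.89814815 231.52314815]
top blue [ 48 225  12   7  69] [ 53.30434783 228.24637681]
top red [380 201   9   6  32] [384.1875  203.65625]
top red [363 215  10   7  28] [366.64285714 217.64285714]
top red [366 224   9   4  17] [369.94117647 225.52941176]
side blue [273 296  30  23 348] [287.51724138 307.2183908 ]
side blue [274 317  21   9  42] [284.30952381 322.33333333]
side blue [284 333   4  15  47] [285.46808511 340.44680851]
side red [310 138   4  11  36] [311.80555556 143.25      ]
(560, 736, 3)
```

View pics/z1.png

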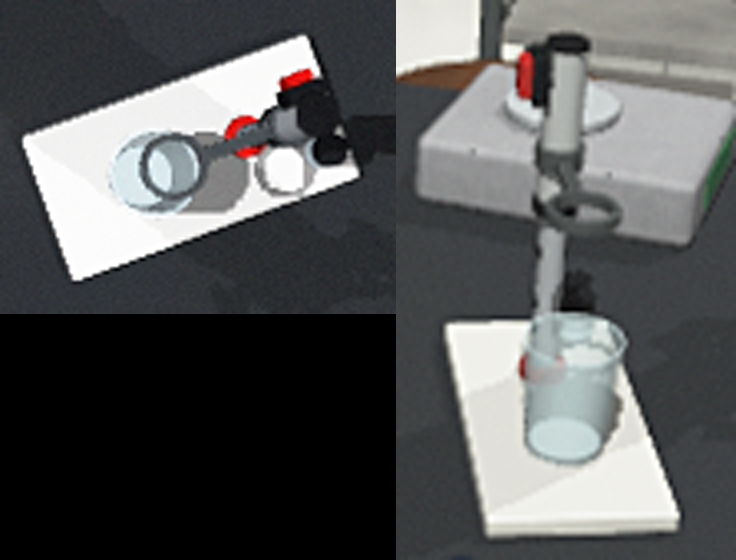

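```bash
python3 - <<'E'
import pickle
from h import *
from workcell import bot,ik,cams
d=pickle.load(open('c0.pkl','rb'));t=d['top'];s=d['side']
P=plane(t,[[300.956,221.38],[387.67,189.847],[403.496,233.365],[316.781,264.898]],0.015)
C=P.mean(0)[:2]; y=(P[0]+P[3]-P[1]-P[2])[:2];y/=np.linalg.norm(y);x=np.array([y[1],-y[0]])
ax=C-.045*y
print('C',C,'x',x,'yaw',np.arctan2(x[1],x[0]),'axis',ax,'capside',plane(s,[[323.5,135]],.259))
for z in(.259,.235):print(proj(t,[*ax,z]),proj(s,[*ax,z]))
b=ax+.0305*x;print('button top',proj(t,[*b,.235]),proj(s,[*b,.235]))
f=plane(t,[[178.9,231.5]],.12);print('funnel',f,'side',plane(s,[[287.5,303]],.125))
yaw=np.arctan2(x[1],x[0])
for k in(0,1):
    a=yaw-np.pi/2+k*np.pi
    R=np.c_[[np.sin(a),-np.cos(a),0],[0,0,0],[0,0,-1]]
    ty=np.array([*x,0])*(1-2*k);tz=np.array([0,0,-1.]);R=np.c_[np.cross(ty,tz),ty,tz]
    q=Ro.from_matrix(R).as_quat()
    for z in(.2,.36,.42,.45):
        j=ik([*(ax+.009*x),z],q);print(k,q.round(4).tolist(),z,None if j is None else np.round(j,3))
E
```

```text
C [ 0.53038891 -0.22240628] x [0.94223153 0.3349623 ] yaw 0.3415652199468689 axis [ 0.54546222 -0.2648067 ] capside [[ 0.54287152 -0.25958236  0.259     ]]
[[391.32469952 214.67560622]] [[322.83022971 134.17750202]]
[[388.60303118 215.47767173]] [[322.0841943  143.32076803]]
button top [[383.49130933 201.89736828]] [[310.02375711 143.40144078]]
funnel [[0.51751438 0.20116635 0.12      ]] side [[0.51395478 0.19817416 0.125     ]]
0 [0.5766, 0.817, 0.0, 0.0] 0.2 [-0.115  0.074  0.123  0.    -1.62  -2.685]
0 [0.5766, 0.817, 0.0, 0.0] 0.36 [-0.115  0.158  0.512  0.    -1.925 -2.685]
0 [0.5766, 0.817, 0.0, 0.0] 0.42 [-0.115  0.233  0.718  0.    -2.056 -2.685]
0 [0.5766, 0.817, 0.0, 0.0] 0.45 [-0.115  0.286  0.845  0.    -2.13  -2.685]
1 [0.817, -0.5766, 0.0, -0.0] 0.2 [-0.115  0.074  0.123  0.    -1.62   0.457]
1 [0.817, -0.5766, 0.0, -0.0] 0.36 [-0.115  0.158  0.512  0.    -1.925  0.457]
1 [0.817, -0.5766, 0.0, -0.0] 0.42 [-0.115  0.233  0.718  0.    -2.056  0.457]
1 [0.817, -0.5766, 0.0, -0.0] 0.45 [-0.115  0.286  0.845  0.    -2.13   0.457]
```

The slab pose matches both views to about 2 px. Next I move above the stand for a wrist view.

```bash
python3 - <<'E'
import pickle
from h import *
from workcell import bot,ik,cams
ax=np.array([.5455,-.2648]);x=np.array([.94223,.33496]);q=[0.817,-0.5766,0,0]
p=bot.current_tcp_pos();bot.move_l([p[0],p[1],.36],speed=.25)
bot.reach([*(ax+.008*x),.36],q)
p,r=bot.current_tcp_pos(),bot.current_tcp_rot()
c=wristcam(cams.get_image('wrist'),p,r);pickle.dump(c,open('w1.pkl','wb'))
print(p,bot.current_time(),bot.current_force())
cv2.imwrite('pics/w1.png',c['image'][:,:,::-1])
for X in([*ax,.259],[*(ax+.0305*x),.235]):print(proj(c,X))
E
```

```text
[ 0.5525339  -0.26297657  0.36016423] 2.5333 [-0.66802125 -0.21113921 -0.47987514]
[[284.84410856 201.63965786]]
[[253.23172952 194.74611458]]
```

View pics/w1.png

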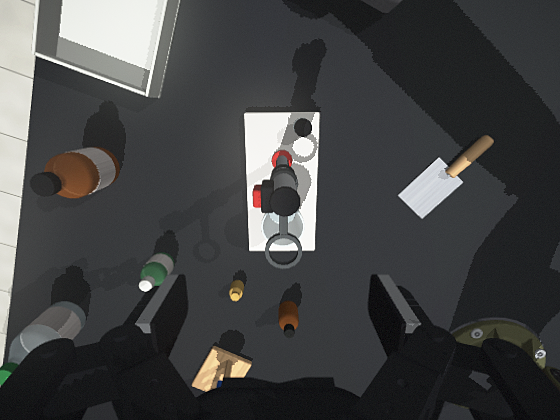

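The wrist view shows the cap at (285,201) and the red button at (258,196), both as predicted. I descend and squeeze in small steps.

```bash
python3 - <<'E'
from h import *
from workcell import bot,ik,cams
ax=np.array([.5455,-.2648]);x=np.array([.94223,.33496]);q=[0.817,-0.5766,0,0]
bot.move_l([*(ax+.0055*x),.27],q,speed=.15)
bot.move_l([*(ax+.0055*x),.212],q,speed=.08)
print(bot.current_tcp_pos(),bot.current_force())
bot.move_gripper(.56)
o=.56
while o>.38:
    o-=.01;bot.move_gripper(o)
    F=bot.current_force();ff=bot.current_finger_force()
    print(round(o,3),round(bot.current_finger_gap(),4),np.round(ff,1),'Fx,Fy',np.round([F[:2]@x,F[:2]@[-x[1],x[0]],F[2]],1))
    if np.max(ff)>24:break
print(bot.current_time())
c=cams.get_image('side');cv2.imwrite('pics/s2.png',cv2.resize(c['image'][60:260,240:420],None,fx=3,fy=3)[:,:,::-1])
E
```

```text
[ 0.55091304 -0.26311662  0.2128023 ] [-0.26159011  0.37403824  0.74778477]
0.55 0.5462 1.2 Fx,Fy [ 1.1 -0.9  2.5]
0.54 0.5404 1.8 Fx,Fy [3.  0.3 3.2]
0.53 0.5299 1.9 Fx,Fy [3.2 0.2 3.6]
0.52 0.521 1.8 Fx,Fy [ 2.9 -0.4  3.2]
0.51 0.5057 1.8 Fx,Fy [2.8 0.5 3.3]
0.5 0.4987 1.8 Fx,Fy [ 3.1 -0.1  4.4]
0.49 0.4963 1.8 Fx,Fy [ 3.4 -1.   3.4]
0.48 0.4777 1.8 Fx,Fy [ 2.5 -0.9  3.3]
0.47 0.47 1.8 Fx,Fy [2.6 0.3 4. ]
0.46 0.4619 1.8 Fx,Fy [2.2 0.5 3.5]
0.45 0.4533 1.8 Fx,Fy [ 3.6 -0.8  3.6]
0.44 0.4384 2.6 Fx,Fy [0.5 0.3 3. ]
0.43 0.4268 4.0 Fx,Fy [-0.4 -0.8  4. ]
0.42 0.4221 14.6 Fx,Fy [-3.1  0.4  3.1]
0.41 0.4198 26.7 Fx,Fy [-3.6  0.8  3.8]
7.8667
```

View pics/s2.png

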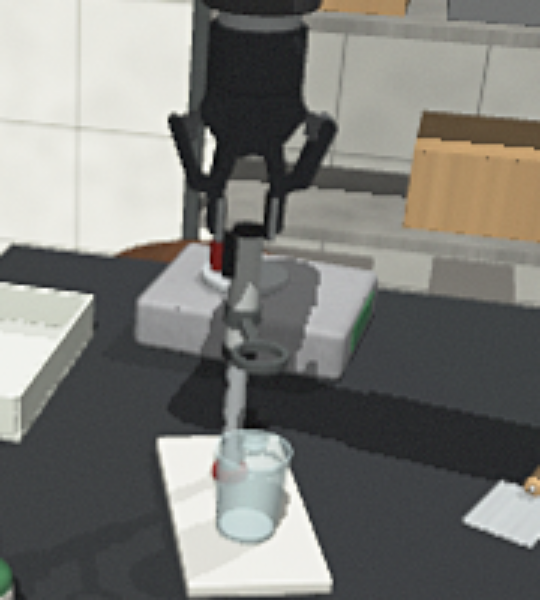

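The picture shows the fingers at about (220,230) and (270,215), which looks high or behind the button at (218,255). I'll project the tool pose to check this.

```bash
python3 - <<'E'
from h import *
from workcell import bot,ik,cams
p,r=np.array(bot.current_tcp_pos()),np.array(bot.current_tcp_rot());R=Ro.from_quat(r).as_matrix()
print(p,r,bot.current_finger_gap(),bot.current_finger_force(),bot.current_force(),R.round(3).tolist())
c=cams.get_image('side');t=cams.get_image('top')
f=lambda uv:((uv-[240,60])*3).round()
for k in(0,.019):
  for s in(-.018,0,.018):
    for xx in (-.011,.011): print(k,s,xx,f(proj(c,p+R@[xx,s,-k])))
ax=np.array([.5455,-.2648]);x=np.array([.94223,.33496])
print('cap',f(proj(c,[*ax,.259])),'btn',f(proj(c,[*(ax+.024*x),.235])))
w=cams.get_image('wrist')['image']
a=cv2.resize(c['image'][105:175,280:360],None,fx=5,fy=5,interpolation=2)
b=w[120:420,100:480];H=350
o=np.zeros((350,780,3),np.uint8);o[:350,:400]=a;o[:300,400:780]=b
cv2.imwrite('pics/s3.png',o[:,:,::-1])
E
```

```text
[ 0.55028335 -0.2630887   0.21191008] [ 8.16953311e-01 -5.76703633e-01 -3.49768605e-04  2.92414800e-04] 0.41463978873118196 26.7110181053431 [-4.30740767 -0.2864049   3.22171428] [[0.335, -0.942, -0.001], [-0.942, -0.335, -0.0], [-0.0, 0.001, -1.0]]
0 -0.018 -0.011 [[219. 281.]]
0 -0.018 0.011 [[215. 271.]]
0 0 -0.011 [[240. 281.]]
0 0 0.011 [[236. 271.]]
0 0.018 -0.011 [[262. 281.]]
0 0.018 0.011 [[257. 271.]]
0.019 -0.018 -0.011 [[220. 260.]]
0.019 -0.018 0.011 [[217. 250.]]
0.019 0 -0.011 [[242. 260.]]
0.019 0 0.011 [[238. 250.]]
0.019 0.018 -0.011 [[263. 259.]]
0.019 0.018 0.011 [[259. 250.]]
cap [[248. 223.]] btn [[218. 250.]]
```

View pics/s3.png

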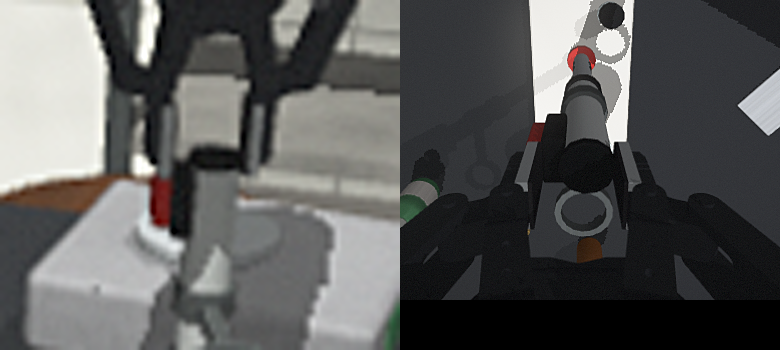

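```bash
python3 - <<'E'
from h import *
from workcell import bot,ik,cams
p,r=np.array(bot.current_tcp_pos()),np.array(bot.current_tcp_rot());R=Ro.from_quat(r).as_matrix()
w0=cams.get_image('wrist');c=wristcam(w0,p,r)
ax=np.array([.5455,-.2648]);x=np.array([.94223,.33496]);y=np.array([-x[1],x[0]])
g=lambda X:(proj(c,X)[0]).round().tolist()
im=w0['image'].copy()
def mark(X,col):
    u=proj(c,X)[0];cv2.circle(im,(int(round(u[0])),int(round(u[1]))),2,col,-1)
for a in np.linspace(0,2*np.pi,16):mark([*(ax+.0145*(np.cos(a)*x+np.sin(a)*y)),.259],(0,255,0))
for yy in(-.009,.009):
  for z in(.222,.248):
    for d in (.0305,.024): mark([*(ax+d*x+yy*y),z],(255,255,0) if d>.03 else (255,128,0))
for k,col in((0,(255,0,255)),(-.008,(0,255,255)),(-.02,(80,80,255))):
  for s in(-.018,.018):
    for xx in(-.011,.011):mark(p+R@[xx,s,k],col)
cv2.imwrite('pics/w4.png',cv2.resize(im[180:380,180:390],None,fx=3,fy=3,interpolation=0)[:,:,::-1])
E
```

```text
(no output)
```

View pics/w4.png

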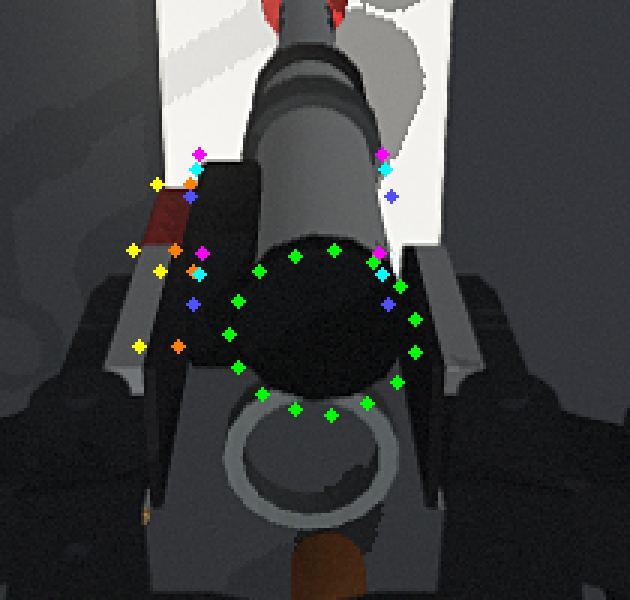

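Seen together, the views agree. The fingertips end at about z 0.25, roughly 35 mm behind the nominal TCP at this opening. The pads are on the housing above the button, and the tube has already been nudged down about 5 mm inside its slot. I'll open, go lower and squeeze again.

```bash
cat >> h.py <<'E'
def red(c,box=(120,175,295,330)):
    r0,r1,c0,c1=box;h=cv2.cvtColor(c['image'][r0:r1,c0:c1],cv2.COLOR_RGB2HSV).astype(int)
    m=((h[...,0]<6)|(h[...,0]>173))&(h[...,1]>150)&(h[...,2]>50)
    ys,xs=np.nonzero(m);return len(xs),(xs.mean()+c0,ys.mean()+r0,xs.min()+c0,xs.max()+c0,ys.min()+r0,ys.max()+r0) if len(xs) else None
E
python3 - <<'E'
import pickle
from h import *
from workcell import bot,ik,cams
print('initial red',red(pickle.load(open('c0.pkl','rb'))['side']))
ax=np.array([.5455,-.2648]);x=np.array([.94223,.33496]);q=[0.817,-0.5766,0,0]
print('now',red(cams.get_image('side')))
bot.move_gripper(.75)
print('open',red(cams.get_image('side')),bot.current_force())
for z in(.205,.198,.191,.185):
    bot.move_l([*(ax+.0055*x),z],q,speed=.05);print(z,bot.current_tcp_pos(),np.round(bot.current_force(),1))
    if bot.current_force()[2]>4:break
c=cams.get_image('side');print(red(c))
cv2.imwrite('pics/s5.png',cv2.resize(c['image'][75:215,270:370],None,fx=4,fy=4,interpolation=2)[:,:,::-1])
print(bot.current_time())
E
```

```text
initial red (43, (np.float64(311.95348837209303), np.float64(143.18604651162792), np.int64(310), np.int64(314), np.int64(138), np.int64(149)))
now (32, (np.float64(311.6875), np.float64(144.9375), np.int64(310), np.int64(313), np.int64(141), np.int64(149)))
open (37, (np.float64(311.7567567567568), np.float64(144.21621621621622), np.int64(310), np.int64(313), np.int64(139), np.int64(149))) [ 0.30759468 -0.00774578  0.35699367]
0.205 [ 0.55044926 -0.26281405  0.2042409 ] [ 0.1 -0.3  0.8]
0.198 [ 0.55045915 -0.26288714  0.19740278] [-0.2  0.2  0.7]
0.191 [ 0.55045971 -0.2628768   0.19039589] [-0.1 -0.1 -0.2]
0.185 [ 0.55047036 -0.26286342  0.18443235] [ 0.4 -0.6  0.4]
(39, (np.float64(311.7692307692308), np.float64(144.1025641025641), np.int64(310), np.int64(314), np.int64(139), np.int64(149)))
9.8
```

View pics/s5.png

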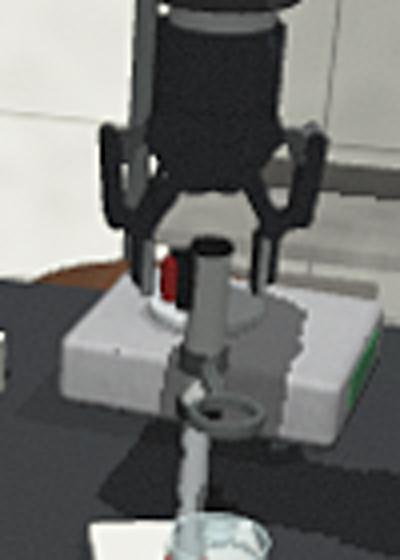

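The tips now flank the button, reaching row 290 against the button's rows 245–305. The body clears the cap by about 30 mm. I go 7 mm lower and squeeze.

```bash
python3 - <<'E'
from h import *
from workcell import bot,ik,cams
ax=np.array([.5455,-.2648]);x=np.array([.94223,.33496]);q=[0.817,-0.5766,0,0]
bot.move_l([*(ax+.0055*x),.177],q,speed=.05)
o=.6;bot.move_gripper(o)
while o>.38:
    o-=.01;bot.move_gripper(o)
    F=bot.current_force();ff=bot.current_finger_force()
    print(round(o,3),round(bot.current_finger_gap(),4),np.round(ff,1),'Fx,Fy,Fz',np.round([F[:2]@x,F[:2]@[-x[1],x[0]],F[2]],1))
    if np.max(ff)>23:break
print(bot.current_time(),red(cams.get_image('side')),bot.current_tcp_pos())
E
```

```text
0.59 0.5882 2.0 Fx,Fy,Fz [ 3.6 -0.5 -0.6]
0.58 0.581 2.5 Fx,Fy,Fz [ 5.4 -0.4  0.8]
0.57 0.5719 2.6 Fx,Fy,Fz [6.3 0.2 1.7]
0.56 0.5594 2.7 Fx,Fy,Fz [ 5.7 -0.2  1.8]
0.55 0.549 2.8 Fx,Fy,Fz [5.5 0.2 2.9]
0.54 0.542 2.9 Fx,Fy,Fz [ 5.8 -0.3  2.7]
0.53 0.5304 3.0 Fx,Fy,Fz [ 5.3 -0.1  3. ]
0.52 0.519 3.1 Fx,Fy,Fz [5.8 1.1 3.5]
0.51 0.5087 3.3 Fx,Fy,Fz [ 6.2 -0.2  3.2]
0.5 0.4987 3.4 Fx,Fy,Fz [ 6.1 -0.4  3.1]
0.49 0.4902 3.5 Fx,Fy,Fz [ 5.9 -0.4  3.9]
0.48 0.4809 3.6 Fx,Fy,Fz [7.2 0.6 2.9]
0.47 0.4693 3.7 Fx,Fy,Fz [ 7.9 -0.2  3.5]
0.46 0.4616 3.8 Fx,Fy,Fz [7.8 0.4 3.2]
0.45 0.4511 4.0 Fx,Fy,Fz [ 7.4 -0.3  3.7]
0.44 0.4433 5.1 Fx,Fy,Fz [6.  0.8 3.5]
0.43 0.4311 7.3 Fx,Fy,Fz [5.9 0.7 3.4]
0.42 0.4286 27.5 Fx,Fy,Fz [4.7 0.5 4.2]
14.2917 (2, (np.float64(314.0), np.float64(142.5), np.int64(314), np.int64(314), np.int64(142), np.int64(143))) [ 0.55165102 -0.26278511  0.17814216]
```

The force pattern shows the button pressed: spring ramp, then a stop at 27 N, with the red hidden. Before sliding I measure how far the tube has already moved, using the ring's shift in the side view.

```bash
cat >> h.py <<'E'
def slide(c0,c1,s_guess=0):
    """tube travel by ring/collar patch shift in the side view (upsampled template match)"""
    G=lambda c:cv2.resize(cv2.cvtColor(c['image'],cv2.COLOR_RGB2GRAY)[140:225,295:350],None,fx=8,fy=8,interpolation=cv2.INTER_CUBIC)
    a=G(c0)[(159-140)*8:(188-140)*8,(312-295)*8:(336-295)*8]
    m=cv2.matchTemplate(G(c1),a,cv2.TM_CCOEFF_NORMED)
    _,v,_,(u,w)=cv2.minMaxLoc(m);return (u-(312-295)*8)/8,(w-(159-140)*8)/8,v
E
python3 - <<'E'
import pickle
from h import *
from workcell import bot,ik,cams
s=pickle.load(open('c0.pkl','rb'))['side']
ax=np.array([.5455,-.2648]);x=np.array([.94223,.33496]);y=np.array([-x[1],x[0]])
X=lambda d:proj(s,[*(ax+.07*y),.185-d])[0]
for d in(0,.004,.03,.05):print(d,X(d)-X(0))
print(slide(s,s),slide(s,cams.get_image('side')))
print(bot.current_finger_force(),bot.current_force(),bot.current_time())
E
```

```text
0 [0. 0.]
0.004 [-0.13302696  1.492583  ]
0.03 [-0.98432339 11.047668  ]
0.05 [-1.62380197 18.22915854]
(0.0, 0.0, 0.9999995827674866) (0.0, 1.125, 0.7291676998138428)
27.50064192339778 [5.17764792 1.49847231 3.45390264] 14.3917
```

```bash
python3 - <<'E'
import pickle
from h import *
from workcell import bot,ik,cams
s=pickle.load(open('c0.pkl','rb'))['side']
p0=np.array(bot.current_tcp_pos());ok=True
for i in range(1,8):
    bot.move_l(p0-[0,0,.004*i],speed=.02)
    F=bot.current_force();ff=bot.current_finger_force();print(i*4,round(bot.current_tcp_pos()[2]-p0[2],4),np.round(F,1),round(ff,1))
    if F[2]>14 or ff>40 or ff<15:print('STOP');break
print(slide(s,cams.get_image('side')),bot.current_time())
E
```

```text
4 -0.004 [1.5 2.3 3.5] 28.3
8 -0.0087 [1.1 1.8 1.3] 28.3
12 -0.0125 [-0.2  1.3 -0. ] 28.3
16 -0.0165 [-0.2  2.7  1.3] 28.3
20 -0.0205 [-0.5  2.3  0.7] 28.3
24 -0.0245 [-0.9  2.2  0.9] 28.3
28 -0.0283 [-1.3  2.8  1.7] 28.3
(14.0, 9.125, 0.6194994449615479) 16.8417
```

```bash
sed -i 's/_,v,_,(u,w)=cv2.minMaxLoc(m)/m[:,:17*8-16]=-1;m[:,17*8+17:]=-1;_,v,_,(u,w)=cv2.minMaxLoc(m)/' h.py; python3 - <<'E'
import pickle
from h import *
from workcell import bot,ik,cams
s=pickle.load(open('c0.pkl','rb'))['side'];c=cams.get_image('side')
print(slide(s,c),bot.current_force(),bot.current_finger_force(),bot.current_finger_gap())
cv2.imwrite('pics/s6.png',cv2.resize(c['image'][75:215,270:370],None,fx=4,fy=4,interpolation=2)[:,:,::-1])
E
```

```text
(-0.75, 11.375, 0.505463719367981) [-1.13303363  2.65277208  0.09267675] 28.32460306584835 0.4254368643273511
```

View pics/s6.png

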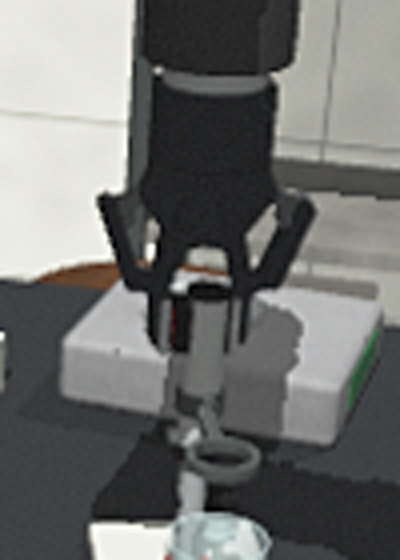

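The tube moved with the gripper: the cap went from row 245 to 290 and the ring shifted 11.4 px, so about 31 mm. That is between the holes. I let go, shut the fingers and push gently on the cap until the dead stop.

```bash
python3 - <<'E'
import pickle
from h import *
from workcell import bot,ik,cams
s=pickle.load(open('c0.pkl','rb'))['side']
ax=np.array([.5455,-.2648]);x=np.array([.94223,.33496]);q=[0.817,-0.5766,0,0]
bot.move_gripper(.52);bot.move_gripper(.75)
print('released',slide(s,cams.get_image('side')),bot.current_force())
p=np.array(bot.current_tcp_pos())
bot.move_l([p[0],p[1],.275],q,speed=.15)
bot.move_gripper(0.0)
bot.move_l([*ax,.255],q,speed=.15)
bot.hold(.1);print('gap',bot.current_finger_gap(),red(cams.get_image('side'),(120,190,295,330)),slide(s,cams.get_image('side')))
b=np.mean([bot.current_force()[2] for _ in range(5)]);z=.255
print('bias',b)
while z>.17:
    z-=.003;bot.move_l([*ax,z],speed=.03)
    f=bot.current_force()[2]-b
    if f>1.5:break
print('contact',z,f,bot.current_tcp_pos(),slide(s,cams.get_image('side')),bot.current_time())
E
```

```text
released (-0.75, 11.375, 0.505186140537262) [ 0.64145719 -0.92081074  0.2397865 ]
gap 0.0032633853409882755 (22, (np.float64(312.0), np.float64(155.0), np.int64(311), np.int64(313), np.int64(151), np.int64(160))) (-0.75, 11.625, 0.49763473868370056)
bias 0.7094670535653441
contact 0.19199999999999995 2.8153819787023786 [ 0.54562282 -0.26493343  0.19278647] (-0.875, 12.125, 0.4894476532936096) 24.9167
```

```bash
python3 - <<'E'
import pickle
from h import *
from workcell import bot,ik,cams
s=pickle.load(open('c0.pkl','rb'))['side']
ax=np.array([.5455,-.2648]);z=.192;L=[]
while z>.155:
    z-=.0015;bot.move_l([*ax,z],speed=.03)
    f=bot.current_force()[2]-.5;L.append((round(bot.current_tcp_pos()[2],4),round(f,1)))
    if f>10.5:break
print(L)
c=cams.get_image('side');print(slide(s,c),bot.current_time(),red(c,(120,190,295,330)))
E
```

```text
[(np.float64(0.1917), np.float64(4.9)), (np.float64(0.1905), np.float64(7.2)), (np.float64(0.189), np.float64(6.4)), (np.float64(0.1875), np.float64(6.0)), (np.float64(0.1859), np.float64(5.8)), (np.float64(0.1835), np.float64(3.5)), (np.float64(0.1813), np.float64(1.6)), (np.float64(0.1809), np.float64(6.3)), (np.float64(0.1808), np.float64(11.0))]
(1.875, -19.0, 0.3790596127510071) 27.2167 (36, (np.float64(310.69444444444446), np.float64(160.33333333333334), np.int64(309), np.int64(312), np.int64(155), np.int64(165)))
```

The stop is clear: force rose from 1.6 to 11 N over 0.5 mm with no further travel. The red button is out again (columns 309–312, 36 px). Travel is about 44 mm, so it has locked in the next hole. Next is the funnel.

```bash
python3 - <<'E'
import pickle
from h import *
from workcell import bot,ik,cams
q=[0.5766,0.817,0,0];ax=np.array([.5455,-.2648])
bot.move_l([*ax,.26],speed=.25)
bot.reach([.516,.2,.27],q)
bot.move_gripper(.85)
p,r=bot.current_tcp_pos(),bot.current_tcp_rot()
c=wristcam(cams.get_image('wrist'),p,r);pickle.dump(c,open('w2.pkl','wb'))
h=cv2.cvtColor(c['image'],cv2.COLOR_RGB2HSV).astype(int)
m=((h[...,0]>105)&(h[...,0]<125)&(h[...,1]>150)&(h[...,2]>40)).astype(np.uint8)
k=max(cv2.findContours(m,0,2)[0],key=cv2.contourArea)
print('time',bot.current_time(),p,cv2.boundingRect(k),cv2.contourArea(k))
e=cv2.fitEllipse(cv2.convexHull(k));print(e,'funnel',plane(c,[e[0]],.125))
a=plane(c,k.reshape(-1,2),.125)[:,:2];cc,rad=cv2.minEnclosingCircle((a*1000).astype(np.float32));print('circle mm',cc,rad)
cv2.imwrite('pics/w7.png',c['image'][:,:,::-1])
E
```

```text
time 30.3917 [0.51600418 0.20000003 0.26999442] (259, 172, 41, 35) 599.5
((281.5768127441406, 189.73155212402344), (28.271501541137695, 45.689491271972656), 60.53996658325195) funnel [[0.51924446 0.20160821 0.125     ]]
circle mm (513.8650512695312, 204.85140991210938) 23.20401954650879
```

View pics/w7.png

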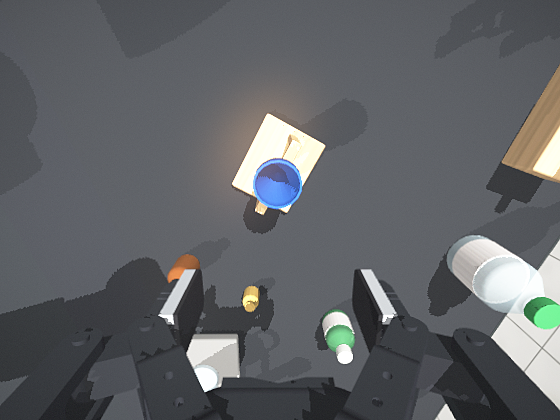

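The rim circle is centred at about (277.5,183.5) with a radius of about 24.5 px. The rack posts at (292,145) and (261,210) are clear of the horizontal closing line. I refine the centre and grip.

```bash
python3 - <<'E'
import pickle
from h import *
from workcell import bot,ik,cams
c=pickle.load(open('w2.pkl','rb'));h=cv2.cvtColor(c['image'],cv2.COLOR_RGB2HSV).astype(int)
m=((h[...,0]>95)&(h[...,0]<130)&(h[...,1]>110)&(h[...,2]>60)).astype(np.uint8);m[:,:230]=0;m[:,330:]=0
k=max(cv2.findContours(m,0,2)[0],key=cv2.contourArea)
(u,v),rad=cv2.minEnclosingCircle(k);f=plane(c,[[u,v]],.124)[0];f2=plane(c,[[277.5,183.5]],.124)[0]
print(u,v,rad,f,f2)
if rad>28 or np.hypot(u-277.5,v-183.5)>3: f=f2
q=[0.5766,0.817,0,0]
bot.move_l([f[0],f[1],.12],q,speed=.2)
for z in(.095,.078,.062):
    bot.move_l([f[0],f[1],z],speed=.08);F=bot.current_force();print(z,np.round(F,1))
    if F[2]>3:break
o=.68
bot.move_gripper(o)
while o>.45:
    o-=.01;bot.move_gripper(o);ff=bot.current_finger_force()
    if ff>22:break
print(o,bot.current_finger_gap(),ff,np.round(bot.current_force(),1),bot.current_time())
s=cams.get_image('side');cv2.imwrite('pics/s8.png',cv2.resize(s['image'][230:390,220:360],None,fx=3,fy=3,interpolation=2)[:,:,::-1])
pickle.dump(f,open('f.pkl','wb'))
E
```

```text
277.5 183.7857208251953 25.258968353271484 [0.5132007  0.20593275 0.124     ] [0.51309906 0.20621871 0.124     ]
0.095 [-0.2  0.9  1. ]
0.078 [ 0. -1. -0.]
0.062 [ 0.  -1.5  0.5]
0.59 0.5943169240057692 27.86748073529452 [-0.1  0.3  0.4] 34.7
```

```bash
cat >> h.py <<'E'
def blue(c,box=None):
    h=cv2.cvtColor(c['image'],cv2.COLOR_RGB2HSV).astype(int)
    m=((h[...,0]>105)&(h[...,0]<125)&(h[...,1]>150)&(h[...,2]>50)).astype(np.uint8)
    n,l,st,ce=cv2.connectedComponentsWithStats(m)
    return [(st[i].tolist(),ce[i].round(1).tolist()) for i in range(1,n) if st[i,4]>12]
E
python3 - <<'E'
import pickle
from h import *
from workcell import bot,ik,cams
f=pickle.load(open('f.pkl','rb'))
bot.move_l([f[0],f[1],.08],speed=.08);print(bot.current_force(),bot.current_finger_gap(),bot.current_finger_force())
bot.move_l([f[0],f[1],.24],speed=.25);bot.hold(.2)
print(bot.current_force(),bot.current_finger_gap(),bot.current_finger_force(),bot.current_time())
c=cams.get_image('side');print('side',blue(c))
for o in(.095+.178,):print('expect origin, stem tip',proj(c,[f[0],f[1],o]),proj(c,[f[0],f[1],o-.0675]),'rim top',proj(c,[f[0],f[1],o+.03]))
E
```

```text
[ 0.45840617 -0.00342207 -0.7000323 ] 0.5940867447476789 27.913454381050542
[ 0.08701119 -0.16486315 -1.6635446 ] 0.5968095615923598 27.92254857486114 36.1167
side [([275, 208, 35, 63, 1103], [290.9, 228.6])]
expect origin, stem tip [[290.077483  232.4904631]] [[288.48791058 268.22339631]] rim top [[290.84297626 215.29970399]]
```

```bash
python3 - <<'E'
import pickle
from h import *
from workcell import bot,ik,cams
q=[0.5766,0.817,0,0]
ax=np.array([.5455,-.2648]);x=np.array([.94223,.33496]);y=np.array([-x[1],x[0]]);R=ax+.085*y
bot.reach([*R,.24],q);bot.move_l([*R,.19],q,speed=.15)
bot.move_l([*R,.118],speed=.1);bot.hold(.2)
b=np.mean([np.array(bot.current_force()) for _ in range(5)],0);print('bias',b,bot.current_time())
z=.118;L=[]
while z>.098:
    z-=.0015;bot.move_l([*R,z],speed=.03);d=np.array(bot.current_force())-b;L.append((round(z,4),d.round(1).tolist()))
    if d[2]>3:break
print(L)
c=cams.get_image('side');print(blue(c),bot.current_finger_gap(),bot.current_time())
for s in(.042,.045,.048):print(s,'origin',proj(c,[*R,.185-s]),'rim',proj(c,[*R,.215-s]))
E
```

```text
bias [ 0.132455    1.10853179 -0.76299666] 42.2917
[(0.1165, [-0.5, -1.1, 0.6]), (0.115, [-0.2, -1.0, 0.1]), (0.1135, [0.1, -1.0, 0.2]), (0.112, [-0.2, -1.8, -0.2]), (0.1105, [-0.9, -1.3, 0.8]), (0.109, [-0.3, -0.2, 1.9]), (0.1075, [-1.8, 2.4, 5.6])]
[([316, 177, 21, 20, 315], [325.9, 186.1]), ([322, 201, 5, 14, 38], [323.4, 207.4])] 0.5948453964009786 44.0917
0.042 origin [[324.93577062 191.69276278]] rim [[325.93641313 180.68084483]]
0.045 origin [[324.83741567 192.77557089]] rim [[325.83492759 181.79731758]]
0.048 origin [[324.73936554 193.85509931]] rim [[325.733762   182.91035131]]
```

Contact came at the predicted height and the stem is inside the ring. I release and retreat straight up.

```bash
python3 - <<'E'
import pickle
from h import *
from workcell import bot,ik,cams
p=np.array(bot.current_tcp_pos())
bot.move_l(p+[0,0,.0005],speed=.03)
bot.move_gripper(.64);bot.move_gripper(.85);bot.hold(.3)
print(blue(cams.get_image('side')),bot.current_force())
bot.move_l([p[0],p[1],.26],speed=.15)
bot.move_l([p[0]-.05,p[1]+.2,.30],speed=.25);bot.hold(.3)
s=cams.get_image('side');t=cams.get_image('top');pickle.dump((s,t),open('end.pkl','wb'))
print('side',blue(s),'red',red(s,(120,190,295,330)));print('top',blue(t),bot.current_time())
R=np.array([.5170,-.1847])
print(proj(s,[*R,.1405+.03]),proj(s,[*R,.1405]),proj(t,[*R,.1705]))
d=pickle.load(open('c0.pkl','rb'))
for n,a,b in(('side',d['side'],s),('top',d['top'],t)):
    df=(np.abs(a['image'].astype(int)-b['image']).max(2)>45).astype(np.uint8)
    k,l,st,ce=cv2.connectedComponentsWithStats(df);print(n,[st[i].tolist() for i in range(1,k) if st[i,4]>25])
E
```

```text
[([316, 178, 21, 19, 310], [325.5, 186.6]), ([322, 201, 5, 14, 39], [323.4, 207.4])] [ 0.02371553 -0.43951355  0.19176208]Traceback (most recent call last):
  File "<stdin>", line 9, in <module>
workcell.IKError: the arm cannot follow that straight line within its joint ranges
```

```bash
python3 - <<'E'
import pickle
from h import *
from workcell import bot,ik,cams
q=[0.5766,0.817,0,0]
p=bot.current_tcp_pos();print(p)
bot.reach([.5,.05,.27],q);bot.hold(.3)
s=cams.get_image('side');t=cams.get_image('top')
print('side',blue(s),'red',red(s,(120,190,295,330)));print('top',blue(t),bot.current_time())
R=np.array([.5170,-.1847])
print(proj(s,[*R,.1705]),proj(t,[*R,.1705]))
d=pickle.load(open('c0.pkl','rb'))
for n,a,b in(('side',d['side'],s),('top',d['top'],t)):
    df=(np.abs(a['image'].astype(int)-b['image']).max(2)>45).astype(np.uint8)
    k,l,st,ce=cv2.connectedComponentsWithStats(df);print(n,[st[i].tolist() for i in range(1,k) if st[i,4]>25])
# beaker shift: base region patch in the side view
g=lambda c:cv2.cvtColor(c['image'],cv2.COLOR_RGB2GRAY)
m=cv2.matchTemplate(g(s)[205:255,295:355],g(d['side'])[222:244,308:340],5);print(cv2.minMaxLoc(m),'expect loc (13,17)')
E
```

```text
[ 0.51713069 -0.18431335  0.25887365]
side [([316, 178, 21, 19, 307], [325.3, 186.7]), ([322, 201, 5, 14, 39], [323.4, 207.4])] red (42, (np.float64(310.6666666666667), np.float64(159.83333333333334), np.int64(309), np.int64(313), np.int64(155), np.int64(165)))
top [([335, 220, 23, 22, 404], [345.9, 230.2]), ([48, 225, 12, 8, 79], [53.3, 228.3])] 51.55
[[325.86275416 181.6149581 ]] [[346.54554744 230.32017179]]
side [[299, 0, 9, 64, 335], [310, 0, 56, 69, 3166], [377, 0, 150, 60, 3845], [528, 18, 21, 24, 330], [551, 26, 9, 19, 106], [428, 59, 40, 66, 1502], [282, 68, 84, 102, 2635], [319, 69, 49, 52, 1540], [540, 120, 20, 60, 632], [314, 170, 7, 10, 29], [320, 173, 16, 9, 85], [313, 180, 24, 24, 206], [321, 200, 6, 17, 71], [333, 217, 15, 29, 174], [394, 222, 36, 21, 430], [299, 228, 15, 18, 166], [529, 271, 31, 15, 71], [272, 295, 31, 32, 786], [505, 295, 42, 57, 610], [525, 316, 19, 17, 108], [283, 330, 17, 21, 167], [538, 333, 18, 4, 30]]
top [[87, 186, 154, 126, 6249], [383, 201, 15, 22, 125], [327, 203, 61, 59, 739], [316, 211, 51, 33, 762], [387, 230, 17, 9, 89], [533, 253, 12, 4, 31], [0, 270, 101, 93, 4697], [422, 271, 138, 149, 7841], [363, 304, 35, 37, 804], [40, 329, 106, 91, 5331], [401, 372, 50, 48, 78], [251, 390, 33, 5, 69], [225, 395, 74, 25, 714]]
(-0.2226502001285553, 0.43995657563209534, (6, 14), (13, 17)) expect loc (13,17)
```

The funnel sits at the predicted ring position in both views, 23×22 px and round, so upright. The button is out as at the start (42 px against 43), and the beaker has not moved. Handing in.

```bash
python3 -c "
from workcell import bot
print(bot.close_job(),bot.current_time())"
```

```text
the job is handed in; nothing more can be done
the job is handed in; nothing more can be done
```

The job is handed in at about 52 s: the tube is locked in the next hole, about 44 mm down, the funnel sits upright in the stand's ring with its stem in the beaker, and the beaker has not moved; one early squeeze caught the housing and slid the still-locked tube about 3 mm at under 5 N.

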